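# Clear the master ring and shut the gauge case

## Robot

A 7-joint arm with a two-finger parallel gripper is mounted at the origin on the work surface. World frame = base frame: x ahead of the robot, y to its left, z up, the work surface at z = 0. Lengths are in m, angles in rad, forces in N, time in s.
With the tool pointing down it reaches from about 0.425 to 0.925 m from the base axis. Payload 6.8 kg.
Tool frame: the origin (TCP) lies midway between the tips of the shut fingers; the grasp point (between the pads) lies 19 mm behind it (bot.hold_point_z is the distance from the TCP to the grasp point, in m); z points along the fingers, y is the line along which they close (so a half turn about z gives the same grasp; the last joint's range is limited). The gripper opens to 85 mm and grips with 20 to 120 N. Pads are 22 mm wide; open, the fingers measure 114 mm over their backs; the gripper's body (76 mm by 85 mm) begins 54 mm behind the grasp point. The pads swing forward as they close: fully open they stand 13 mm farther back than shut.
Start: joints at [1.194, 0.477, 0.022, 1.555, -0.011, 1.109, -0.083], TCP at [0.179, -0.651, 0.231] pointing down, gripper open.
Joint ranges: [-2.96, 2.96], [-0.34, 2.1], [-1.41, 1.46], [0.24, 2.44], [-1.37, 4.51], [0.17, 1.92], [-2.96, 2.96]. Speed limits (rad/s): [2.39, 2.39, 3.14, 3.14, 3.14, 3.14, 3.14].

## Interface

Orientations are given as a unit quaternion [w, x, y, z].
In Python, from station import bot gives the robot as it stands. The module is installed in compiled form; this text tells all that it offers.
- The arm moves only by the tool step_arm, never from a script. Its argument "increments" is a list that holds one entry, the list of rows, each a list of 7 numbers: the opening, from -1 (shut) to 1 (fully open), then the shift along the tool's x, y, z in mm, then the turn, a rotation vector about the tool's x, y, z in degrees. In form: [[[grip, x, y, z, ax, ay, az], ...]]. A call has 1 to 10 rows; each row is the pose to reach, as a shift and turn from the pose commanded when the call began, along the tool's axes at that moment; what a row does not reach only later rows make up. A row lasts 1/12 s, in which the tool goes at most 41.7 mm and 7.16 degrees, less where a joint would pass 70% of its speed; a pose out of reach is approached as far as the arm can. A call with a gripper value outside its range is refused whole. The fingers move at their own pace and stop on an object; "force" is the grip in N (left out, the last holds). Time passes only in rows, so rows that repeat a pose let the fingers close. It gives the time, the measured TCP pose, the force, the opening and the grip force at its end, in the units of the state.
- bot.get_obs(): the state, without advancing time (a new reading comes with each control period).
- bot.read_camera(name): name is "scene" or "top" or "wrist"; returns a dict with "image" (480x640x3 uint8, red, green, blue), "camera_matrix" (3x3 intrinsics, pixels), "R" (3x3) and "t" (3): a world point X has camera coordinates R X + t. Camera axes: x right, y down, z forward; pixel columns grow to the right and rows downward; lengths in m; the calibration is good to about 2 mm. A picture is of the moment at which its call begins. There is no depth.
- bot.hand_in(): hands the job in; it is judged then, once.
The state is a dict: "t": time; "q": joint angles; "joint_vel": joint speeds; "joint_torque": joint torques, N m; "eef_pos": TCP position; "tool_rot": TCP orientation; "contact_force": force on the tool from outside, world axes, zero at the start; "torque": the same for the moment, N m; "gripper_width": opening from 0.0 (shut) to 1.0 (fully open); "grasp_force": force on a finger pad.
Only numpy, scipy, OpenCV 4.12 (cv2) and the standard library are available. Lean on these libraries where they do the work, as an engineer would, in place of code of your own. Each camera call takes 0.05 s, during which the arm holds its last target. There are 200 camera calls.

## Task

The polished steel master ring has been left lying across the door groove of the glass gauge case, so the sliding glass door cannot be shut. With a fingertip push the ring back along the shelf until it lies wholly behind the line of the door, then push the sliding door to the right until it is fully shut, without slamming it. Do not pick anything up, and leave the brass templates, sine bar, stopwatch, loupe and plug gauge where they are.

Things in the scene. Friction and masses are not known exactly. Their poses are not given: they have to be found in the camera images.
- case: Fixed glass case on a low chest, 740 wide, 346 high. Origin: its foot, on the bench; x points into the case, y to the robot's left, z up; yaw within 0.12 rad. Fir shelf: x -160 to 130, y -370 to 370, top at z 150; its front 65 is an open ledge before the door. Left half: fixed glass pane (x -76, y -10 to 320). Top (z 343) and back (x 110): fixed glass. The chest's front is set back to x -118.
- door_jamb (a point): Right end of the door groove, at shelf level (x -90, y -320, z 150 in the case frame): where the groove meets the inner face of the right end panel. The door's 10 thick frame runs along y in this dark groove, centred on x = -90; the groove is flush, nothing to catch on. The end panels' front edges are at case x = -99, their inner faces at y -320 and 320.
- head_rail (a point): Middle of the underside of the aluminium head rail above the door (case x -85, y 0, z 330). The rail is 28 deep (x -99 to -71), runs the full width and its top is at z 346. The doorway between shelf and rail is 180 high.
- door (a joint): How far the sliding glass door (330 wide, 178 high, aluminium edge strips, 0.9 kg) is open, in m. 0 = shut, its right edge against the right end panel; it grows as the door moves left (+y of the case) in front of the fixed pane; end stop at 0.30. At value q its right edge is at case y = -0.320 + q. About 2 N of friction; it stays where it is left.
- door_pull (a point): Centre of the door's black finger pull, an upright fin near the door's right edge: standing out 24 from the frame towards the robot (x -12 to +12 about this point, case axes), 6 thick in y, 70 tall (z -35 to +35). It is at z 220, x -107 in the case frame, 13 left of the door's right edge (y -0.307 when shut). Push its left side to the right to shut the door.
- ring: The polished steel master ring, lying flat: 80 outside diameter, 50 bore, 30 high, 0.6 to 0.9 kg. Origin: centre of its underside. At the start it lies on the shelf across the door groove in the open doorway.
- template_round: Bystander: brass roll contour template with a round notch, standing in a wooden foot at the back of the shelf; 104 wide, 32 deep, 88 high. Origin: centre of its underside.
- template_diamond: Bystander: brass roll contour template with a vee notch, same size and origin.
- template_box: Bystander: brass roll contour template with a flat-bottomed notch, same size and origin.
- sine_bar: Bystander: black iron sine bar on two rollers, 27 x 125 x 28 high, at the back of the shelf. Origin: centre of its underside.
- stopwatch: Bystander: round nickel stopwatch lying on its back, 54 across, 15 thick, at the back of the shelf. Origin: centre of its underside.
- loupe: Bystander: black eye loupe standing on the bench left in front of the case, 38 across, 34 high. Origin: centre of its underside.
- plug_gauge: Bystander: steel plug gauge standing on the bench left in front of the case, 44 across, 88 high. Origin: centre of its underside.
Things that resemble listed ones, but are neither listed nor needed, are in the scene too. What is shaped like the ring but orange is not meant.

How it is judged:
By the outcome, as a careful person would: the job done as asked, in the order asked, and still so for the second after the job is handed in, with the robot touching nothing.
It also fails if it takes over 53 s, if anything falls off the work surface, if the arm or the gripper's body presses on something with over 40 N, if the wrist force passes 120 N, or if a joint passes its speed limit or range.

## Working session

There is one attempt and no reset: what is moved stays moved. The work goes in short steps, Python scripts to look and compute and a tool call to move; the robot and the scene stay as the last step left them, time stands still between calls to the robot, and variables do not carry over. Pictures are saved under pics/ and viewed, at most 10 in all, crops included, and the job is handed in when it is done.

Besides the shell and the picture viewer there is one more tool, called after "Call:" as a command line: name --argument value ..., lists and objects as JSON in quotes. step_arm: Moves the arm, as the interface text tells. Its arguments: {"type":"object","properties":{"increments":{"type":"array"},"force":{"type":"number"}},"required":["increments"]}

```bash
mkdir -p pics; python3 - <<'E'
from station import bot
import cv2,numpy as np,pickle
d={}
for n in("scene","top"):
    c=bot.read_camera(n);d[n]=c;cv2.imwrite(f"pics/{n}0.png",c["image"][:,:,::-1])
    print(n,c["camera_matrix"].tolist(),(-c["R"].T@c["t"]).round(3),c["R"].round(3).tolist())
pickle.dump(d,open("d0.pkl","wb"))
o=bot.get_obs();print(o["t"],o["eef_pos"],o["tool_rot"],o["contact_force"],bot.hold_point_z)
E
```

```text
scene [[613.4621933949994, 0.0, 321.19752997618235], [0.0, 613.4621933949994, 249.97473439262285], [0.0, 0.0, 1.0]] [ 0.826 -0.302  1.544] [[0.825, 0.566, -0.007], [0.535, -0.783, -0.317], [-0.185, 0.258, -0.948]]
top [[476.84260265910257, 0.0, 319.70278359645306], [0.0, 476.84260265910257, 239.78337070593713], [0.0, 0.0, 1.0]] [0.373 0.038 1.229] [[-0.003, -1.0, -0.027], [-0.988, 0.007, -0.151], [0.152, 0.026, -0.988]]
0.1 [ 0.17911886 -0.65027179  0.23043725] [-7.75051080e-04  9.90981220e-01  1.33998475e-01 -1.72963747e-04] [ 0.35310527 -0.08344926  0.04972389] 0.0187
```

View pics/scene0.png

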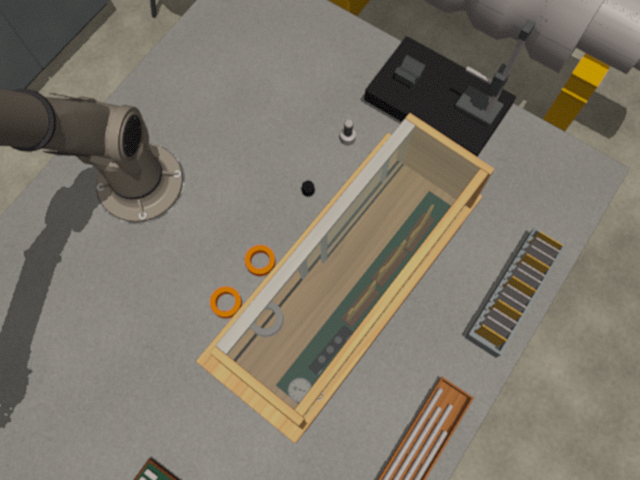

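View pics/top0.png

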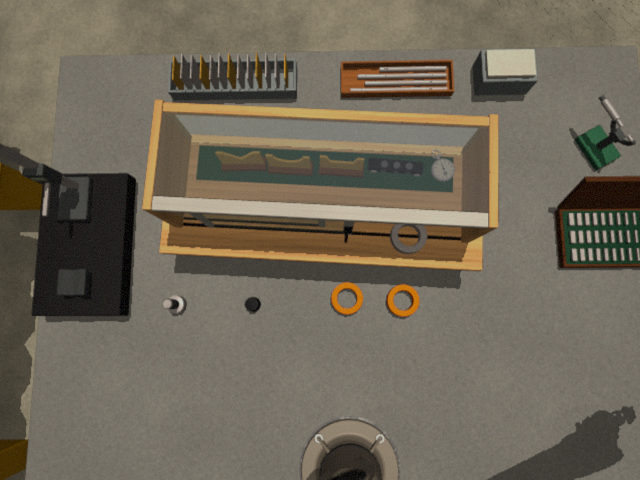

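The top view shows the grey ring at about (408,237) across the groove, the pull at (348,232), and the shelf front edge running from (161,253) to (481,270). There are three ring-shaped candidates. Orange (347,298) and (402,300) lie on the bench. The grey one at (408,237) is on the shelf across the groove and polished steel, so it fits. I'll confirm it in an enlarged crop.

```bash
python3 - <<'E'
import cv2,pickle
d=pickle.load(open("d0.pkl","rb"))
a=d["top"]["image"][195:275,325:495,::-1]
b=d["scene"]["image"][260:400,200:340,::-1]
cv2.imwrite("pics/topc.png",cv2.resize(a,None,fx=4.7,fy=4.7,interpolation=cv2.INTER_CUBIC))
cv2.imwrite("pics/scc.png",cv2.resize(b,None,fx=4.2,fy=4.2,interpolation=cv2.INTER_CUBIC))
E
```

```text
(no output)
```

View pics/topc.png

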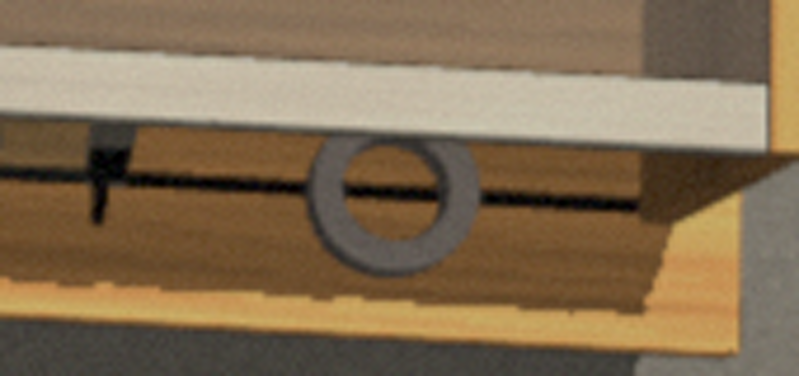

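View pics/scc.png

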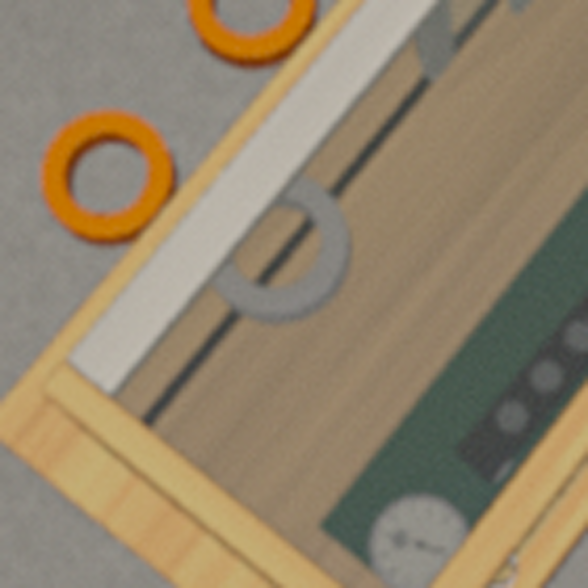

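The crops confirm it: the grey ring (top bore centre about (408.5,237), scene about (266,320)) straddles the dark groove. The groove's right end is at top (461,239), and the black pull's foot is at about (346,240).

```bash
cat > h.py <<'E'
import numpy as np,pickle
from scipy.spatial.transform import Rotation as Ro
def ray(c,p):
    v=c["R"].T@np.linalg.inv(c["camera_matrix"])@[p[0],p[1],1]; return -c["R"].T@c["t"],v
def onz(c,p,z):
    o,v=ray(c,p); return o+v*(z-o[2])/v[2]
def tri(c1,p1,c2,p2):
    o,v=ray(c1,p1);a,b=ray(c2,p2)
    s=np.linalg.lstsq(np.c_[v,-b],a-o,rcond=None)[0]
    return (o+v*s[0]+a+b*s[1])/2,np.linalg.norm(o+v*s[0]-a-b*s[1])
E
python3 - <<'E'
from h import *
d=pickle.load(open("d0.pkl","rb"));T,S=d["top"],d["scene"]
t=lambda x,y:(325+(x+.5)/4.7-.5,195+(y+.5)/4.7-.5)
s=lambda x,y:(200+(x+.5)/4.2-.5,260+(y+.5)/4.2-.5)
P=lambda n,*a:print(n,np.round(a,4))
g1=onz(T,t(150,181),.15);g2=onz(T,t(638,206),.15);P("groove",g1,g2)
P("corner FR",onz(T,t(738,352),.15));P("corner FL",onz(T,(161,253),.15))
P("scene jambgroove vis",onz(S,s(150,420),.15),onz(S,s(405,100),.15))
P("rail front R z346",onz(T,t(768,152),.346),onz(S,s(70,358),.346)); P("rail tri",*[tri(T,t(768,152),S,s(70,358))[0]])
P("rail back R",tri(T,t(768,85),S,s(115,392))[0])
P("ring tops bore mid",onz(T,t(393,190),.18),onz(S,s(277,250),.18),tri(T,t(393,190),S,s(277,250))[0])
P("ring left/right/bottom T",onz(T,t(308,195),.18),onz(T,t(481,195),.165),onz(T,t(392,277),.15))
P("S right,bottom",onz(S,s(350,245),.165),onz(S,s(280,322),.165))
P("pull tip bottom",onz(T,t(97,222),.185), "top", ) ;P("pull",onz(T,t(108,150),.255))
o,v=ray(T,t(97,222));P("",o,v)
for n,p in(("stopw",(442,168)),("sinebar",(395,167))):P(n,onz(T,p,.165))
E
```

```text
groove [[ 0.5529 -0.0181  0.15  ]
 [ 0.5388 -0.2535  0.15  ]]
corner FR [[ 0.4678 -0.2976  0.15  ]]
corner FL [[0.51   0.4318 0.15  ]]
scene jambgroove vis [[ 0.541  -0.2486  0.15  ]
 [ 0.5516 -0.0251  0.15  ]]
rail front R z346 [[ 0.5299 -0.2528  0.346 ]
 [ 0.5328 -0.2541  0.346 ]]
rail tri [[ 0.5311 -0.2543  0.3404]]
rail back R [[ 0.5583 -0.2552  0.3416]]
ring tops bore mid [[ 0.5427 -0.131   0.18  ]
 [ 0.5488 -0.1382  0.18  ]
 [ 0.5453 -0.135   0.1599]]
ring left/right/bottom T [[ 0.5406 -0.0909  0.18  ]
 [ 0.5423 -0.1752  0.165 ]
 [ 0.505  -0.134   0.15  ]]
S right,bottom [[ 0.5769 -0.1118  0.165 ]
 [ 0.5703 -0.1674  0.165 ]]Traceback (most recent call last):
  File "<stdin>", line 14, in <module>
  File "<stdin>", line 5, in <lambda>
    return _wrapfunc(a, 'round', decimals=decimals, out=out)
    return _wrapit(obj, method, *args, **kwds)
    conv = _array_converter(obj)
ValueError: setting an array element with a sequence. The requested array has an inhomogeneous shape after 1 dimensions. The detected shape was (2,) + inhomogeneous part.
```

```bash
cat >> h.py <<'E'
yaw=-.059;O=np.array([.6487,.0616,0]);C=Ro.from_euler('z',yaw)
W=lambda p:O+C.apply(p)
K=lambda p:C.inv().apply(p-O)
def rot(tilt,dyaw=0):  # tool x along case x, z down, tilted forward about tool y
    return Ro.from_euler('z',yaw+np.radians(dyaw))*Ro.from_quat([1,0,0,0])*Ro.from_rotvec([0,np.radians(tilt),0])
def plan(o,case_p,tilt,dyaw=0):
    q=o["tool_rot"];R0=Ro.from_quat([q[1],q[2],q[3],q[0]]);t=rot(tilt,dyaw)
    print("shift mm",(R0.inv().apply(W(case_p)-o["eef_pos"])*1e3).round(1),"turn deg",np.degrees((R0.inv()*t).as_rotvec()).round(2))
def show(o):
    q=o["tool_rot"];R0=Ro.from_quat([q[1],q[2],q[3],q[0]])
    print("t",round(o["t"],2),"case tcp",K(o["eef_pos"]).round(4),"zaxis(case)",C.inv().apply(R0.apply([0,0,1])).round(3),"F",np.round(o["contact_force"],1),"q",np.round(o["q"],3),"w",o["gripper_width"])
E
python3 - <<'E'
from h import *
from station import bot
d=pickle.load(open("d0.pkl","rb"));T=d["top"]
t=lambda x,y:(325+(x+.5)/4.7-.5,195+(y+.5)/4.7-.5)
for n,p,z in(("pulltipbot",t(97,222),.185),("pulltop?",t(108,150),.255),("edge strip foot",t(105,180),.15),("stopw",(442,178),.165),("sine front",(395,174),.16),("ring",t(393,200),.165)):
    print(n,K(onz(T,p,z)).round(4))
o=bot.get_obs();show(o);plan(o,[-.175,-.201,.25],0)
E
```

```text
pulltipbot [-0.1177 -0.0597  0.185 ]
pulltop? [-0.0959 -0.0617  0.255 ]
edge strip foot [-0.0916 -0.0633  0.15  ]
stopw [ 0.0442 -0.274   0.165 ]
sine front [ 0.0501 -0.1673  0.16  ]
ring [-0.0968 -0.2009  0.165 ]
t 0.1 case tcp [-0.4268 -0.7383  0.2304] zaxis(case) [-0.001  0.001 -1.   ] F [ 0.4 -0.1  0. ] q [ 1.194  0.478  0.022  1.556 -0.011  1.109 -0.083] w 0.9989642492794479
shift mm [ 411.4 -427.7  -18.9] turn deg [-0.09  0.02 18.78]
```

Call:
step_arm --increments '[[[-0.3,35,-36,-2,0,0,2],[-0.3,70,-72,-4,0,0,4],[-0.3,100,-104,-5,0,0,6],[-0.3,130,-135,-6,0,0,8],[-0.3,160,-166,-8,0,0,10],[-0.3,190,-197,-9,0,0,12],[-0.3,220,-228,-10,0,0,14],[-0.3,250,-259,-12,0,0,16],[-0.3,280,-290,-13,0,0,18],[-0.3,310,-321,-15,0,0,18.8]]]'

```text
t: 0.93
eef_pos: [0.3788, -0.2831, 0.2451]
tool_rot: [0.0, 1.0, -0.031, -0.0]
contact_force: [1.4, -0.4, -0.3]
gripper_width: 0.347
grasp_force: 0.0
```

```bash
python3 - <<'E'
from h import *
from station import bot
o=bot.get_obs();show(o);plan(o,[-.175,-.201,.25],0)
E
```

```text
t 0.93 case tcp [-0.2491 -0.36    0.2451] zaxis(case) [-0. -0. -1.] F [ 1.4 -0.4 -0.3] q [ 0.643  0.135 -0.146  1.997  0.023  1.011 -1.146] w 0.3472641048406579
shift mm [  73.7 -159.2   -5. ] turn deg [ 0.    0.02 -0.13]
```

Call:
step_arm --increments '[[[-0.3,16,-34,-1,0,0,0],[-0.3,32,-68,-2,0,0,0],[-0.3,48,-102,-3,0,0,0],[-0.3,60,-132,-4,0,0,0],[-0.3,68,-150,-5,0,0,0],[-0.3,70,-155,-5,0,0,0],[-0.3,70,-155,10,0,3,0],[-0.3,70,-155,25,0,6,0],[-0.3,70,-155,40,0,9,0],[-0.3,70,-155,50,0,12,0]]]'

```text
t: 1.77
eef_pos: [0.4565, -0.1354, 0.1937]
tool_rot: [0.003, 0.994, -0.03, 0.105]
contact_force: [-0.5, 0.0, -0.1]
gripper_width: 0.348
grasp_force: 0.0
```

```bash
python3 - <<'E'
from h import *
from station import bot
import cv2
o=bot.get_obs();show(o);plan(o,[-.16,-.201,.162],15);plan(o,[-.142,-.201,.162],20);plan(o,[-.0795,-.201,.162],32)
cv2.imwrite("pics/top1.png",cv2.resize(bot.read_camera("top")["image"][130:290,280:510,::-1],None,fx=3,fy=3,interpolation=cv2.INTER_CUBIC))
E
```

```text
t 1.77 case tcp [-0.1803 -0.208   0.1937] zaxis(case) [ 0.209 -0.001 -0.978] F [-0.5  0.  -0.1] q [ 0.448  0.111 -0.292  2.184  0.018  0.643 -1.483] w 0.34841910933209447
shift mm [13.2 -7.  35.2] turn deg [ 0.04  2.96 -0.07]
shift mm [30.8 -7.  39. ] turn deg [ 0.04  7.96 -0.07]
shift mm [91.9 -7.1 52. ] turn deg [ 0.05 19.96 -0.07]
```

View pics/top1.png

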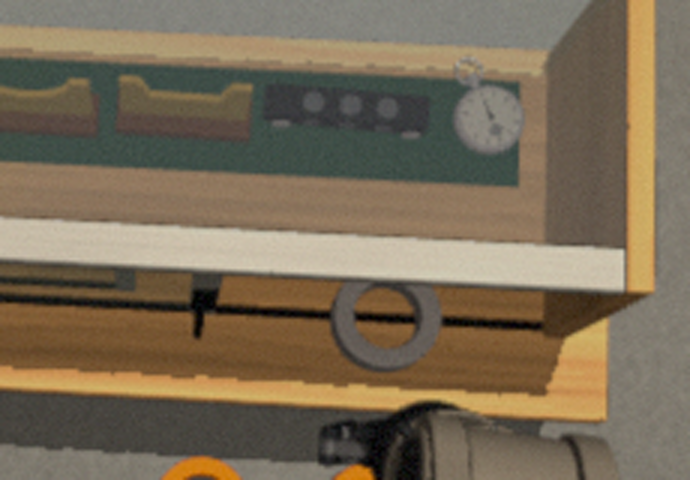

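The arm is in front of the case. The ring, crop (386,325), is still in place across the groove. I'm lowering the fingertips behind it.

Call:
step_arm --increments '[[[-0.3,6,-4,12,0,1,0],[-0.3,10,-7,24,0,2,0],[-0.3,13,-7,35,0,3,0],[-0.3,17,-7,36,0,4,0],[-0.3,22,-7,37,0,6,0],[-0.3,27,-7,38,0,7,0],[-0.3,31,-7,39,0,8,0],[-0.3,31,-7,39,0,8,0]]]'

```text
t: 2.48
eef_pos: [0.4968, -0.1303, 0.1638]
tool_rot: [0.005, 0.984, -0.029, 0.174]
contact_force: [0.8, -0.0, 0.3]
gripper_width: 0.345
grasp_force: 0.0
```

```bash
python3 - <<'E'
from h import *
from station import bot
o=bot.get_obs();show(o)
for x,t in((-.125,24),(-.11,28),(-.095,32),(-.078,32)):plan(o,[x,-.201,.162],t)
E
```

```text
t 2.48 case tcp [-0.1403 -0.2005  0.1638] zaxis(case) [ 0.343 -0.001 -0.939] F [ 0.8 -0.   0.3] q [ 0.429  0.171 -0.297  2.238  0.055  0.392 -1.533] w 0.34509810498414667
shift mm [13.8  0.5  6.9] turn deg [ 0.03  3.95 -0.04]
shift mm [27.9  0.5 12.1] turn deg [ 0.03  7.95 -0.04]
shift mm [42.   0.5 17.2] turn deg [ 0.03 11.95 -0.04]
shift mm [57.9  0.4 23. ] turn deg [ 0.03 11.95 -0.04]
```

Call:
step_arm --increments '[[[-0.3,3,0,1.5,0,1,0],[-0.3,6,0,3,0,2,0],[-0.3,9,0.5,4.5,0,3,0],[-0.3,12,0.5,6,0,3.5,0],[-0.3,15,0.5,7.4,0,4.5,0],[-0.3,18,0.5,8.5,0,5.5,0],[-0.3,21,0.5,9.6,0,6.5,0],[-0.3,24,0.5,10.7,0,7.2,0],[-0.3,28,0.5,12,0,8,0],[-0.3,28,0.5,12,0,8,0]]]'

```text
t: 3.32
eef_pos: [0.526, -0.1323, 0.1611]
tool_rot: [0.007, 0.97, -0.029, 0.241]
contact_force: [-2.5, -1.5, -0.4]
gripper_width: 0.345
grasp_force: 1.5
```

```bash
python3 - <<'E'
from h import *
from station import bot
o=bot.get_obs();show(o)
for x,t in((-.095,31),(-.078,31)):plan(o,[x,-.201,.162],t)
E
```

```text
t 3.32 case tcp [-0.1111 -0.2008  0.1611] zaxis(case) [ 0.469 -0.    -0.883] F [-2.5 -1.5 -0.4] q [ 0.434  0.192 -0.3    2.28   0.065  0.193 -1.538] w 0.3446156793088642
shift mm [14.6  0.2  6.7] turn deg [ 0.02  3.06 -0.03]
shift mm [29.7  0.2 14.7] turn deg [ 0.02  3.06 -0.03]
```

Call:
step_arm --increments '[[[-0.3,3.5,0,1.7,0,0,0],[-0.3,7,0,3.4,0,0,0],[-0.3,10.5,0,5,0,0,0],[-0.3,14,0,6.7,0,0,0],[-0.3,17.5,0,8.5,0,0,0],[-0.3,21,0,10.3,0,0,0],[-0.3,24.5,0,12,0,0,0],[-0.3,28,0,13.8,0,0,0],[-0.3,31.5,0,15.5,0,0,0],[-0.3,31.5,0,15.5,0,0,0]]]'

```text
t: 4.15
eef_pos: [0.563, -0.1342, 0.1632]
tool_rot: [0.007, 0.97, -0.029, 0.242]
contact_force: [-1.1, 0.3, -1.3]
gripper_width: 0.351
grasp_force: 0.6
```

```bash
python3 - <<'E'
from h import *
from station import bot
import cv2
o=bot.get_obs();show(o)
plan(o,[-.17,-.201,.165],15)
c=bot.read_camera("scene");pickle.dump(c,open("s2.pkl","wb"))
cv2.imwrite("pics/s2.png",cv2.resize(c["image"][240:410,190:350,::-1],None,fx=3.5,fy=3.5,interpolation=cv2.INTER_CUBIC))
E
```

```text
t 4.15 case tcp [-0.074  -0.2005  0.1632] zaxis(case) [ 0.471 -0.    -0.882] F [-1.1  0.3 -1.3] q [ 0.382  0.239 -0.26   2.207  0.098  0.215 -1.576] w 0.35091844351968526
shift mm [-83.9   0.5 -46.8] turn deg [-0.000e+00 -1.308e+01 -1.000e-02]
```

View pics/s2.png

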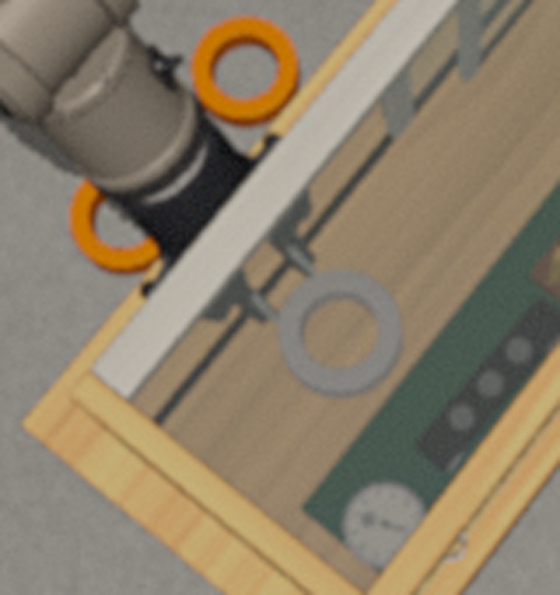

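The ring is at crop (340,332), clear behind the groove. I'll measure it and retract along the same path.

Call:
step_arm --increments '[[[-0.3,-10,0,-5.5,0,0,0],[-0.3,-20,0,-11,0,0,0],[-0.3,-31,0,-17,0,0,0],[-0.3,-42,0,-23,0,-3,0],[-0.3,-53,0,-29,0,-6,0],[-0.3,-64,0,-36,0,-9,0],[-0.3,-74,0,-42,0,-11,0],[-0.3,-84,0,-47,0,-13,0],[-0.3,-84,0,-47,0,-13,0]]]'

```text
t: 4.95
eef_pos: [0.464, -0.1287, 0.1653]
tool_rot: [0.004, 0.991, -0.03, 0.13]
contact_force: [0.4, 0.4, -0.6]
gripper_width: 0.351
grasp_force: 0.0
```

```bash
python3 - <<'E'
from h import *
from station import bot
import cv2
c=pickle.load(open("s2.pkl","rb"));s=lambda x,y:(190+(x+.5)/3.5-.5,240+(y+.5)/3.5-.5)
print("ring",K(onz(c,s(340,330),.18)).round(4),"front edge",K(onz(c,s(285,300),.165)).round(4))
o=bot.get_obs();show(o)
plan(o,[-.18,-.201,.24],10);plan(o,[-.18,-.025,.24],10)
c=bot.read_camera("top");pickle.dump(c,open("t3.pkl","wb"))
g=cv2.cvtColor(c["image"],cv2.COLOR_RGB2HSV)[225:243,338:358,2];print(g)
E
```

```text
ring [-0.0289 -0.2023  0.18  ] front edge [-0.0721 -0.2072  0.165 ]
t 4.95 case tcp [-0.1731 -0.2009  0.1653] zaxis(case) [ 0.258 -0.001 -0.966] F [ 0.4  0.4 -0.6] q [ 0.449  0.146 -0.313  2.237  0.048  0.505 -1.525] w 0.3513621735478425
shift mm [ 12.6   0.2 -74. ] turn deg [ 0.04 -4.96 -0.05]
shift mm [  12.5 -175.8  -74.1] turn deg [ 0.04 -4.96 -0.05]
[[103  97 104 104 105  92  69  61  66  62  61  65  65  58  63  88 124 132
  131 128]
 [106 103 103 107 101  79  50  33  35  37  40  41  43  37  42  99 124 131
  126 127]
 [103 100 107 107 104  76  35  12  15  13   3  17  16  19  35 107 121 120
  124 124]
 [109 107 108 111 107  67  33   8   8  24   2   8  11   6  50 111 122 119
  123 128]
 [111 116 113 110 113  70  30   6   6  14  11  16  20   8  61 118 129 127
  124 122]
 [ 88  88  88  90  85  56  12   0  11  14  10  10   7  21  94 123 125 128
  123 123]
 [ 46  43  44  50  50  33  22   0  14  16   4   3   0  23  64  81  79  81
   82  87]
 [ 23  21  22  20  26  17  18  16   8   8   8  15  14  20  19  23  25  33
   29  37]
 [ 40  39  33  37  44  48  32   7  17  10  25  31  31  36  16   5  18  13
   12   5]
 [115 118 119 116 114 100  62  29  15  18  67  76  74  78  56  42  48  44
   50  39]
 [134 134 132 135 134 125  85  29   3  36 111 125 123 122 116 118 118 118
  119 116]
 [127 133 132 127 133 131  88  40  10  38 118 132 135 133 131 131 137 136
  129 131]
 [123 125 125 125 126 124  83  35  12  39 116 128 129 124 128 128 131 128
  132 127]
 [127 124 123 123 124 126  83  27   0  48 116 125 125 124 126 122 124 120
  121 124]
 [122 117 126 124 128 125  73  23   6  81 120 128 126 122 123 124 124 127
  125 126]
 [119 116 115 120 116 117  69  18  25  80 112 120 124 124 126 124 124 125
  123 126]
 [115 116 111 118 117 116  70  16  24  99 113 116 119 122 120 125 124 125
  121 120]
 [121 115 118 120 117 118  93  49  61 104 115 116 118 118 116 117 118 118
  115 115]]
```

Call:
step_arm --increments '[[[-1,5,0,-20,0,-2,0],[-1,10,-20,-40,0,-3,0],[-1,10,-45,-45,0,-4,0],[-1,10,-70,-45,0,-4,0],[-1,10,-95,-45,0,-4,0],[-1,10,-120,-45,0,-4,0],[-1,10,-145,-45,0,-4,0],[-1,10,-165,-45,0,-4,0],[-1,10,-178,-45,0,-4,0],[-1,10,-178,-45,0,-4,0]]]'

```text
t: 5.83
eef_pos: [0.4744, 0.0525, 0.2111]
tool_rot: [0.002, 0.995, -0.027, 0.097]
contact_force: [0.4, 0.2, -0.3]
gripper_width: -0.002
grasp_force: 0.0
```

```bash
python3 - <<'E'
from h import *
from station import bot
o=bot.get_obs();show(o)
plan(o,[-.14,-.023,.21],18);plan(o,[-.113,-.023,.21],25)
E
```

```text
t 5.83 case tcp [-0.1735 -0.0194  0.2111] zaxis(case) [ 0.193  0.003 -0.981] F [ 0.4  0.2 -0.3] q [ 0.163  0.107 -0.471  2.143  0.172  0.727 -2.045] w -0.0015730582727677732
shift mm [32.6  3.8  7.5] turn deg [-0.16  6.9   0.23]
shift mm [59.1  3.9 12.7] turn deg [-0.18 13.9   0.22]
```

Call:
step_arm --increments '[[[-1,8,0,2,0,2,0],[-1,16,0,4,0,4,0],[-1,24,0,6,0,6,0],[-1,32,0,7.5,0,8,0],[-1,39,0,9,0,10,0],[-1,46,0,10.5,0,12,0],[-1,53,0,12,0,13,0],[-1,59,0,13,0,14,0],[-1,59,0,13,0,14,0]]]'

```text
t: 6.58
eef_pos: [0.5346, 0.0445, 0.2091]
tool_rot: [0.007, 0.976, -0.029, 0.217]
contact_force: [0.6, -0.1, 0.3]
gripper_width: -0.001
grasp_force: 0.0
```

```bash
python3 - <<'E'
from h import *
from station import bot
import cv2
o=bot.get_obs();show(o)
plan(o,[-.113,-.1,.21],25);plan(o,[-.113,-.29,.21],25)
cv2.imwrite("pics/top4.png",cv2.resize(bot.read_camera("top")["image"][150:290,280:500,::-1],None,fx=3.5,fy=3.5,interpolation=cv2.INTER_CUBIC))
E
```

```text
t 6.58 case tcp [-0.1129 -0.0238  0.2091] zaxis(case) [ 0.423 -0.001 -0.906] F [ 0.6 -0.1  0.3] q [ 0.107  0.116 -0.417  2.206  0.457  0.457 -2.303] w -0.0005022927546894211
shift mm [ 0.4 76.2 -0.8] turn deg [ 0.04 -0.04 -0.07]
shift mm [  0.6 266.2  -0.7] turn deg [ 0.04 -0.04 -0.07]
```

View pics/top4.png

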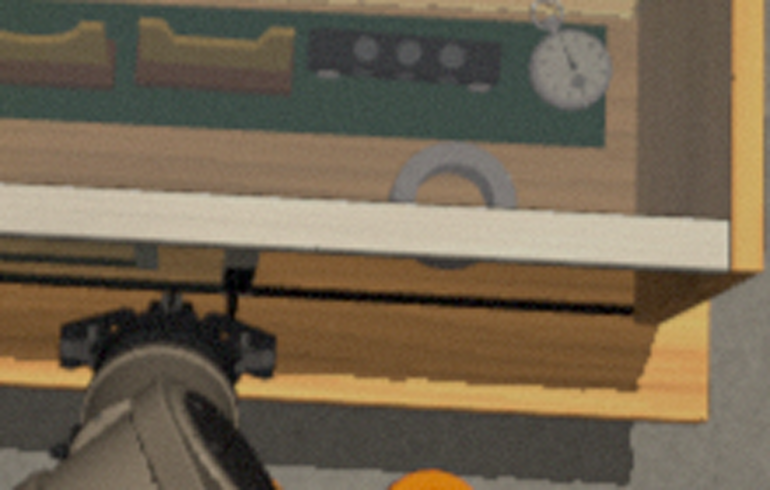

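The closed fingers stand left of the black pull (crop (233,295)), and the ring is inside behind the groove. I'm pushing right at a steady pace.

Call:
step_arm --increments '[[[-1,0,4,0,0,0,0],[-1,0,8,0,0,0,0],[-1,0,12,0,0,0,0],[-1,0,16,0,0,0,0],[-1,0,20,0,0,0,0],[-1,0,25,0,0,0,0],[-1,0,30,0,0,0,0],[-1,0,35,0,0,0,0],[-1,0,40,0,0,0,0],[-1,0,45,0,0,0,0]]]'

```text
t: 7.47
eef_pos: [0.5318, 0.0004, 0.2094]
tool_rot: [0.006, 0.976, -0.029, 0.216]
contact_force: [-0.7, 2.6, 0.9]
gripper_width: -0.003
grasp_force: 1.1
```

```bash
python3 - <<'E'
from h import *
from station import bot
o=bot.get_obs();show(o);plan(o,[-.113,-.29,.21],25)
E
```

```text
t 7.47 case tcp [-0.113  -0.068   0.2094] zaxis(case) [ 0.423 -0.    -0.906] F [-0.7  2.6  0.9] q [ 0.205  0.103 -0.404  2.217  0.354  0.427 -2.112] w -0.0027099426201913582
shift mm [  0.3 222.   -0.5] turn deg [ 0.    0.   -0.01]
```

Call:
step_arm --increments '[[[-1,0,6,0,0,0,0],[-1,0,12,0,0,0,0],[-1,0,18,0,0,0,0],[-1,0,24,0,0,0,0],[-1,0,30,0,0,0,0],[-1,0,36,0,0,0,0],[-1,0,42,0,0,0,0],[-1,0,48,0,0,0,0],[-1,0,54,0,0,0,0],[-1,0,60,0,0,0,0]]]'

```text
t: 8.3
eef_pos: [0.5281, -0.0597, 0.2094]
tool_rot: [0.006, 0.976, -0.029, 0.216]
contact_force: [-1.8, 2.7, 0.9]
gripper_width: 0.001
grasp_force: 1.2
```

Call:
step_arm --increments '[[[-1,0,6,0,0,0,0],[-1,0,12,0,0,0,0],[-1,0,18,0,0,0,0],[-1,0,24,0,0,0,0],[-1,0,30,0,0,0,0],[-1,0,36,0,0,0,0],[-1,0,42,0,0,0,0],[-1,0,48,0,0,0,0],[-1,0,54,0,0,0,0],[-1,0,60,0,0,0,0]]]'

```text
t: 9.13
eef_pos: [0.5244, -0.1196, 0.2093]
tool_rot: [0.006, 0.976, -0.029, 0.216]
contact_force: [-0.5, 2.6, 0.7]
gripper_width: -0.002
grasp_force: 1.2
```

```bash
python3 - <<'E'
from h import *
from station import bot
import cv2
o=bot.get_obs();show(o);plan(o,[-.113,-.29,.21],25)
cv2.imwrite("pics/top5.png",cv2.resize(bot.read_camera("top")["image"][150:290,280:500,::-1],None,fx=3.5,fy=3.5,interpolation=cv2.INTER_CUBIC))
E
```

```text
t 9.13 case tcp [-0.1134 -0.1882  0.2093] zaxis(case) [ 0.422 -0.    -0.907] F [-0.5  2.6  0.7] q [ 0.49   0.117 -0.386  2.202  0.052  0.397 -1.557] w -0.002213180452996009
shift mm [  0.6 101.8  -0.4] turn deg [ 0.01  0.03 -0.01]
```

View pics/top5.png

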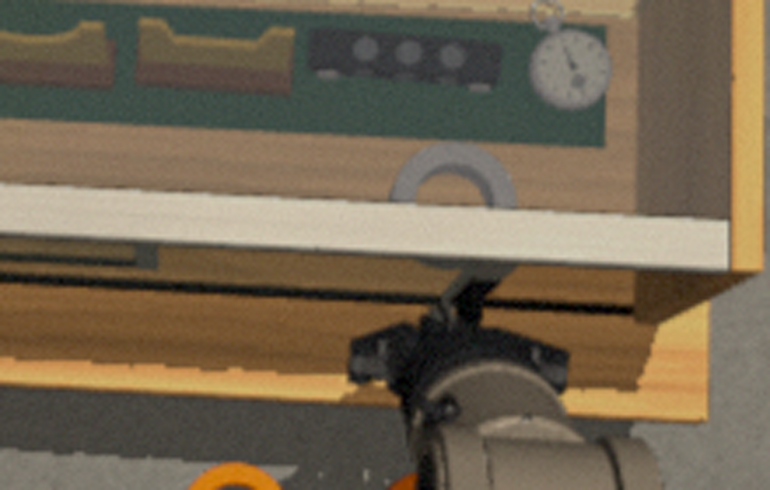

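The door follows: its edge strip is at crop (480,290), and the ring hasn't moved. I'm continuing and slowing toward the jamb.

Call:
step_arm --increments '[[[-1,0,6,0,0,0,0],[-1,0,12,0,0,0,0],[-1,0,18,0,0,0,0],[-1,0,24,0,0,0,0],[-1,0,30,0,0,0,0],[-1,0,36,0,0,0,0],[-1,0,42,0,0,0,0],[-1,0,48,0,0,0,0],[-1,0,54,0,0,0,0],[-1,0,60,0,0,0,0]]]'

```text
t: 10.02
eef_pos: [0.521, -0.1795, 0.2092]
tool_rot: [0.006, 0.976, -0.029, 0.216]
contact_force: [-0.9, 2.4, 1.2]
gripper_width: -0.002
grasp_force: 1.2
```

Call:
step_arm --increments '[[[-1,0,4,0,0,0,0],[-1,0,7,0,0,0,0],[-1,0,10,0,0,0,0],[-1,0,13,0,0,0,0],[-1,0,15,0,0,0,0],[-1,0,17,0,0,0,0],[-1,0,19,0,0,0,0],[-1,0,21,0,0,0,0],[-1,0,23,0,0,0,0],[-1,0,25,0,0,0,0]]]'

```text
t: 10.85
eef_pos: [0.5197, -0.204, 0.2094]
tool_rot: [0.006, 0.976, -0.029, 0.216]
contact_force: [-2.4, 1.3, -0.1]
gripper_width: 0.003
grasp_force: 1.1
```

Call:
step_arm --increments '[[[-1,0,1.5,0,0,0,0],[-1,0,3,0,0,0,0],[-1,0,4.5,0,0,0,0],[-1,0,6,0,0,0,0],[-1,0,7,0,0,0,0],[-1,0,8,0,0,0,0]]]'

```text
t: 11.35
eef_pos: [0.5193, -0.2119, 0.2094]
tool_rot: [0.006, 0.976, -0.029, 0.216]
contact_force: [-1.6, 3.0, -1.3]
gripper_width: 0.002
grasp_force: 1.1
```

```bash
python3 - <<'E'
from h import *
from station import bot
o=bot.get_obs();show(o)
E
```

```text
t 11.35 case tcp [-0.1131 -0.2807  0.2094] zaxis(case) [ 0.423 -0.    -0.906] F [-1.6  3.  -1.3] q [ 0.704  0.169 -0.39   2.141 -0.122  0.426 -1.197] w 0.002318112559136318
```

Not at the stop yet (force about 3 N), so I'm creeping on at 12 mm/s.

Call:
step_arm --increments '[[[-1,0,1,0,0,0,0],[-1,0,2,0,0,0,0],[-1,0,3,0,0,0,0],[-1,0,4,0,0,0,0],[-1,0,5,0,0,0,0],[-1,0,6,0,0,0,0]]]'

```text
t: 11.85
eef_pos: [0.5189, -0.2179, 0.2094]
tool_rot: [0.006, 0.976, -0.029, 0.216]
contact_force: [-1.1, 2.1, 0.3]
gripper_width: 0.006
grasp_force: 1.1
```

Call:
step_arm --increments '[[[-1,0,1,0,0,0,0],[-1,0,2,0,0,0,0],[-1,0,3,0,0,0,0]]]'

```text
t: 12.1
eef_pos: [0.5188, -0.221, 0.2095]
tool_rot: [0.006, 0.976, -0.029, 0.216]
contact_force: [-1.1, 3.0, -1.5]
gripper_width: 0.0
grasp_force: 1.1
```

Call:
step_arm --increments '[[[-1,0,1,0,0,0,0],[-1,0,2,0,0,0,0],[-1,0,3,0,0,0,0]]]'

```text
t: 12.35
eef_pos: [0.5186, -0.2239, 0.2094]
tool_rot: [0.006, 0.976, -0.029, 0.216]
contact_force: [-0.8, 1.9, 0.3]
gripper_width: -0.005
grasp_force: 1.1
```

Call:
step_arm --increments '[[[-1,0,1,0,0,0,0],[-1,0,2,0,0,0,0],[-1,0,3,0,0,0,0]]]'

```text
t: 12.6
eef_pos: [0.5185, -0.2244, 0.2093]
tool_rot: [0.005, 0.976, -0.028, 0.216]
contact_force: [-3.7, 11.8, 5.5]
gripper_width: 0.004
grasp_force: 6.0
```

The force rose to 12 N and motion stopped, so the door is at the jamb. I'm backing off left and then out.

Call:
step_arm --increments '[[[-1,0,0,0,0,0,0],[-1,0,-4,0,0,0,0],[-1,0,-10,0,0,0,0],[-1,0,-16,0,0,0,0],[-1,-10,-18,-4,0,-1,0],[-1,-22,-18,-9,0,-3,0],[-1,-34,-18,-15,0,-6,0],[-1,-46,-18,-21,0,-9,0],[-1,-60,-18,-27,0,-12,0],[-1,-70,-18,-31,0,-14,0]]]'

```text
t: 13.43
eef_pos: [0.442, -0.2046, 0.2085]
tool_rot: [0.003, 0.995, -0.03, 0.095]
contact_force: [-0.2, -0.4, 0.1]
gripper_width: 0.002
grasp_force: 0.0
```

Call:
step_arm --increments '[[[-1,-4,20,-25,0,-3,0],[-1,-6,50,-40,0,-6,0],[-1,-15,85,-40,0,-8,0],[-1,-30,120,-40,0,-10,0],[-1,-45,155,-40,0,-10,0],[-1,-60,190,-40,0,-10,0],[-1,-80,220,-40,0,-10,0],[-1,-80,220,-40,0,-10,0]]]'

```text
t: 14.1
eef_pos: [0.3372, -0.4253, 0.2312]
tool_rot: [0.001, 0.999, -0.035, 0.007]
contact_force: [-1.1, 0.6, -0.2]
gripper_width: 0.002
grasp_force: 0.0
```

```bash
python3 - <<'E'
from h import *
from station import bot
import cv2
o=bot.get_obs();show(o)
c=bot.read_camera("top");s=bot.read_camera("scene");pickle.dump((c,s),open("f.pkl","wb"))
a=cv2.resize(c["image"][150:290,290:500,::-1],(630,420));b=cv2.resize(s["image"][270:400,200:360,::-1],(160,130))
cv2.imwrite("pics/f.png",a)
E
```

```text
t 14.1 case tcp [-0.2822 -0.5044  0.2312] zaxis(case) [ 0.014 -0.003 -1.   ] F [-1.1  0.6 -0.2] q [ 0.931  0.262 -0.168  1.872  0.043  0.999 -0.896] w 0.0017901641076363307
```

View pics/f.png

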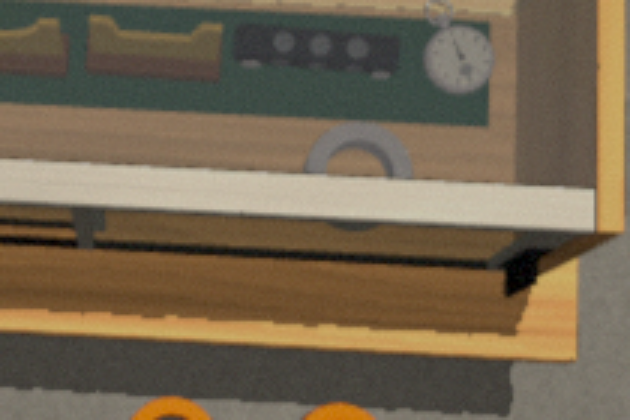

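The door's edge strip now meets the right end panel (crop (505,250), pull at (515,280)), and the ring lies behind it at (358,175). I'll do one numeric check of the pull before handing in.

```bash
python3 - <<'E'
from h import *
import cv2
c,s=pickle.load(open("f.pkl","rb"))
print(K(onz(c,(290+511/3,150+288/3),.185)).round(4),K(onz(c,(290+508/3,150+291/3),.185)).round(4))
for p in([-.119,-.307,.185],[-.119,-.304,.185]):
    x=c["camera_matrix"]@(c["R"]@W(np.array(p))+c["t"]);print((x/x[2])[:2].round(1))
print(cv2.cvtColor(c["image"],cv2.COLOR_RGB2GRAY)[238:250,452:474])
E
```

```text
[-0.1139 -0.3121  0.185 ] [-0.1162 -0.3099  0.185 ]
[458.  248.2]
[456.6 248.1]
[[ 40  54  52  45  33  20   8  15   0  12   2   2  12   6  17   4  16  38
   57  58  54  55]
 [ 45  55  55  53  37  38  22   0   7   6   3  14   0   4   4  13   7  43
   59  56  59  73]
 [ 83  81  80  80  76  73  39   6   5  11   2  12   3   0   0  13  14  37
   52  74 101 138]
 [ 97  97  96  96  98  93  48   2   1   2   0   6   5   8   4  14   4  56
  104 143 156 168]
 [ 99 101  95  98  95  96  54  10   0   7  17  14  13   0  14  18  47 135
  157 169 173 174]
 [ 96  98  99  96  98  89  42   8   0   2   0  11  14   0   0   4  51 156
  170 170 165 173]
 [ 97  95  95  94  92  76  40   0   5   2   2   7   7   2  14  40  85 151
  169 168 169 166]
 [ 94  94  90  94  94  81  36  10   2   9   0   0   8  21  58 131 151 162
  166 163 169 165]
 [ 95  93  92  98  96  80  38  15   0   2  12  23  38  73  90 156 171 169
  168 167 166 167]
 [ 93  89  87  94  90  71  38  10   7  23  47  71  79  86 101 152 167 167
  166 167 167 167]
 [ 87  87  87  86  91  85  51  24  43  72  77  89  89  90 137 157 163 161
  164 163 162 165]
 [ 83  84  87  88  79  82  72  71  73  78  87  84  87  89 144 160 160 159
  159 161 160 156]]
```

```bash
python3 -c "
from station import bot
print(bot.hand_in())"
```

```text
the job is handed in; nothing more can be done
None
```

The job is handed in: the ring lies about 13 mm behind the door's back face, and the door was pushed slowly against the right end panel until it stopped (about 12 N), with the arm then backed clear; I saw no bystander move, but did not check the templates, loupe and plug gauge afterwards.

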